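Pin the crank on the slab roller

TASK

The crank is on the square shaft of the bench slab roller but nothing keeps it there. Take the linch pin from the wooden block, push it gently down through the hole in the top of the shaft end until its collar sits flat on the shaft, with the open ring on the side of the shaft's free end; then flip the sprung ring down over the end of the shaft so that it snaps shut round the foot of the pin. Do not force the pin against the steel, and leave the jars beside the work standing where they are.

Things in the scene. Friction and masses are not known exactly. Their poses are not given: they have to be found in the camera images.
- linch_pin: Plain steel linch pin, 80 g, upright in the wooden block at the start. Origin: centre of the collar's underside, z up. Collar dia 18, 4 mm high; above it a square head 14 x 14 mm up to z = 36 mm: grip its +-y faces, fingertips no lower than z = 15 mm (a hinge bar runs along y at z = 8 mm, 40 mm long). The open ring points to the pin's -x.
- pin_foot (a point): Lower end of the pin, z = -40 mm in its frame. The shank below the collar is dia 9; its last 3 mm taper to dia 7.5.
- ring (a joint): Hinge of the pin's sprung ring, a U loop of 5 mm bar, 41 mm wide, its cross bar 46 mm from the hinge (hinge 8 mm above the collar's underside). 0 = open, level, towards the pin's -x; 1.40 = shut, hanging down, cross bar at the foot of the pin. Over-centre spring: below 0.70 it springs open, above 0.70 it snaps shut by itself; pressing the cross bar down from open takes about 3 N.
- ring_bar (a point): Middle of the ring's cross bar (5 mm thick), moving with the ring.
- slab_roller: Fixed bench slab roller, same axes as shaft_out, which is 12 mm before the origin and 150 mm above. Hole: vertical, dia 10, 1 mm chamfer, through the shaft, 18 mm from its free end, 24 mm from the crank hub (dia 40). A sprung plunger 12 mm down grips the pin: push past it with some newtons; the pin does not fall home. Frame from x = 49 mm on, 177 mm high. Crank handle at y = -62, below z = 95 mm.
- pin_rack: Fixed block of light wood 60 x 90 x 50 mm, its long side along its y, with one vertical through hole dia 11 in the middle; the pin stands in it, its collar on the top. Origin: centre of the underside.
- jar_a: Jar 59 mm wide, 111 mm high, with lid, standing beyond the wooden block; origin: centre of its underside. Leave standing.
- jar_b: Low jar 78 mm wide, 82 mm high, to the left of the work; origin: centre of its underside. Leave standing.
- jar_c: Jar 59 mm wide, 111 mm high, with lid, to the left of the machine; origin: centre of its underside. Leave standing.
- shaft_out (a point): Point fixed to the roller's frame: on the level top of the square shaft (24 x 24 mm, top 150 mm above the table), on its centre line. x runs along the shaft from its free end into the machine, z up. The shaft has end float and stands stiffly anywhere in it: its hole is 2 to 22 mm from this point along +x, and no reading shows where: find it by feel or sight.

How it is judged:
By the outcome, as a careful person would: the job done as asked, in the order asked, and still so for the second after the job is handed in, with the robot touching nothing.
It also fails if it takes over 72 s, if anything falls off the work surface, if the arm or the gripper's body presses on something with over 40 N, if the wrist force passes 120 N, or if a joint passes its speed limit or range.

ROBOT

A 7-joint arm with a two-finger parallel gripper is mounted at the origin on a cart in front of the work surface, level with it; the furniture and walls round the work are solid. World frame = base frame: x ahead of the robot, y to its left, z up, the work surface at z = 0. Lengths are in m, angles in rad, forces in N, time in s.
With the tool pointing down it reaches from about 0.4 to 0.85 m from the base axis. Payload 4.5 kg.
Tool frame: the origin (TCP) lies between the finger pads; the fingertips stand 19 mm ahead of it and the grasp point (between the pads) is the TCP; z points along the fingers, y is the line along which they close (so a half turn about z gives the same grasp; the last joint's range is limited). The gripper opens to 88 mm and grips with 3 to 60 N. Pads are 18 mm wide; open, the fingers measure 123 mm over their backs; the gripper's body (75 mm by 187 mm) begins 45 mm behind the grasp point.
Start: joints at [-1.273, 0.689, -0.195, 1.565, 0.157, 0.902, -0.215], TCP at [0.163, 0.603, 0.221] pointing down, gripper open.
Joint ranges: [-3.01, 3.01], [-0.46, 2.08], [-1.47, 1.51], [0.13, 2.56], [-1, 4.14], [0.04, 2.09], [-2.66, 2.66]. Speed limits (rad/s): [2.57, 2.57, 3.14, 3.14, 3.14, 3.14, 3.14].

INTERFACE

Orientations are given as a unit quaternion [x, y, z, w].
In Python, from station import ctrl, capture, get_calibration gives the robot as it stands. The module is installed in compiled form; this text tells all that it offers. Calls block until the motion is done:
- ctrl.goto(position, orientation): joint-space move of the TCP to a pose.
- ctrl.line_to(position, attitude=None, speed=0.15, force_limit=None): straight line of the TCP; attitude=None keeps the orientation; speed is the mean speed in m/s. With force_limit (N) it stops when the force on the tool has changed by that much, and returns True; else False.
- ctrl.move_j(angles): joint-space move.
- ctrl.grip(opening, squeeze=None): finger opening in m; squeeze is the grip in N (None keeps the last); returns when the fingers have stopped.
- ctrl.hold(seconds).
- ctrl.solve_ik(position, orientation): joint angles nearest the present ones, or None.
- ctrl.get_obs(): the state.
- capture(name): name is "scene" or "top" or "wrist"; returns the picture (420x560x3 uint8, blue, green, red); there is no depth.
- get_calibration(name): a dict with "camera_matrix" (3x3 intrinsics, pixels), "pose" (4x4, takes a point from camera to world coordinates). Camera axes: x right, y up, looking along -z (the intrinsics and any distortion apply to the point x, -y, -z); pixel columns grow to the right and rows downward; lengths in m; the calibration is good to about 2 mm. A picture is of the moment at which its call begins: read the wrist's pose just before it. get_calibration takes no time and is no camera call; for the wrist camera it gives the pose at the moment of the call.
A pose or a line that the arm cannot do raises ctrl.Unreachable and nothing moves.
- ctrl.hand_in(): hands the job in; it is judged then, once.
The state is a dict: "clock": time; "joint_positions": joint angles; "joint_velocities": joint speeds; "joint_efforts": joint torques, N m; "tcp_pos": TCP position; "tcp_rot": TCP orientation; "contact_force": force on the tool from outside, world axes, zero at the start; "wrist_torque": the same for the moment, N m; "finger_gap": finger opening in m; "grasp_force": force on a finger pad.
Only numpy, scipy, OpenCV 4.12 (cv2) and the standard library are available. Lean on these libraries where they do the work, as an engineer would, in place of code of your own. Each camera call takes 0.05 s, during which the arm holds its last target. There are 200 camera calls.

## Working session

There is one attempt and no reset: what is moved stays moved. The work goes in short steps, each a Python script; the robot and the scene stay as the last script left them, time stands still between calls to the robot, and variables do not carry over. Pictures are saved under pics/ and viewed, at most 13 in all, crops included, and the job is handed in when it is done.

```bash
mkdir -p pics
python3 - <<'E'
from station import ctrl, capture, get_calibration
import cv2, numpy as np
np.set_printoptions(precision=4,suppress=True)
for n in ("scene","top"):
    cv2.imwrite(f"pics/{n}0.png",capture(n))
for n in ("scene","top","wrist"):
    c=get_calibration(n); print(n,{k:np.array(v) for k,v in c.items()})
o=ctrl.get_obs(); print(o["clock"],o["tcp_pos"],o["tcp_rot"],o["contact_force"])
E
```

```text
scene {'camera_matrix': array([[542.4773,   0.    , 281.8184],
       [  0.    , 542.4773, 203.9618],
       [  0.    ,   0.    ,   1.    ]]), 'pose': array([[ 0.73  ,  0.4793, -0.4872, -0.0384],
       [-0.6834,  0.5106, -0.5218, -0.5048],
       [-0.0013,  0.7139,  0.7003,  0.9312],
       [ 0.    ,  0.    ,  0.    ,  1.    ]])}
top {'camera_matrix': array([[384.2862,   0.    , 282.2179],
       [  0.    , 384.2862, 202.2809],
       [  0.    ,   0.    ,   1.    ]]), 'pose': array([[-0.0237,  0.9979, -0.0603,  0.4951],
       [-0.9993, -0.022 ,  0.0295,  0.1169],
       [ 0.0281,  0.061 ,  0.9977,  1.0078],
       [ 0.    ,  0.    ,  0.    ,  1.    ]])}
wrist {'camera_matrix': array([[309.7447,   0.    , 275.068 ],
       [  0.    , 309.7447, 206.2196],
       [  0.    ,   0.    ,   1.    ]]), 'pose': array([[ 0.2612, -0.9188, -0.2958,  0.0862],
       [ 0.9653,  0.2483,  0.0811,  0.6243],
       [-0.001 , -0.3067,  0.9518,  0.3839],
       [ 0.    ,  0.    ,  0.    ,  1.    ]])}
0.1 [0.1629 0.6028 0.2205] [ 0.1315  0.9913 -0.0008 -0.    ] [-0.6523 -0.4477 -0.6341]
```

View pics/scene0.png

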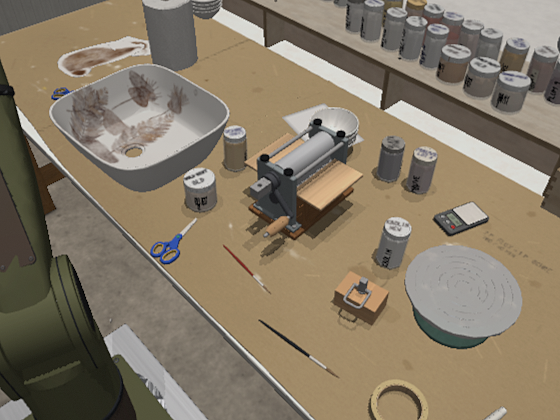

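View pics/top0.png

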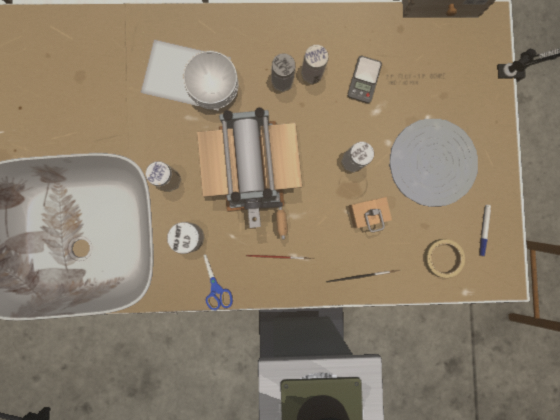

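The scene view shows the pin in its block at about (360,290) and the roller's shaft end at about (262,187). The top view shows the pin at (372,213) and the shaft at (253,215), with the ring pointing towards the robot. Next I'll work out rough positions and take closer views with the wrist camera.

```bash
cat > h.py <<'E'
from station import ctrl, capture, get_calibration
import cv2, numpy as np
from scipy.spatial.transform import Rotation as R
np.set_printoptions(precision=4,suppress=True)
def ray(c,uv):
    K=np.array(c["camera_matrix"]);T=np.array(c["pose"])
    p=np.linalg.solve(K,[uv[0],uv[1],1.]); d=T[:3,:3]@np.array([p[0],-p[1],-p[2]])
    return T[:3,3],d
def onz(c,uv,z):
    o,d=ray(c,uv); return o+d*(z-o[2])/d[2]
def proj(c,P):
    K=np.array(c["camera_matrix"]);T=np.array(c["pose"])
    q=T[:3,:3].T@(np.asarray(P)-T[:3,3]); q=K@np.array([q[0],-q[1],-q[2]]); return q[:2]/q[2]
def down(yaw,tilt=0):  # tool z down, tool y = world y turned by yaw; tool x = -x (camera on robot side)
    return (R.from_euler('z',yaw)*R.from_euler('y',np.pi+tilt)).as_quat()
def snap(n):
    c=get_calibration(n); return capture(n),c
E
python3 - <<'E'
from h import *
t=get_calibration("top"); s=get_calibration("scene")
print("pin top",onz(t,(372,210),.086),onz(s,(361,284),.086))
print("shaft end",onz(t,(253,226),.15),onz(t,(254,208),.15),onz(s,(258,183),.15))
print(R.from_quat(down(0)).as_matrix())
w=get_calibration("wrist");o=ctrl.get_obs();M=R.from_quat(o["tcp_rot"]).as_matrix()
W=np.array(w["pose"]);print(M.T@(W[:3,3]-o["tcp_pos"]),M.T@W[:3,:3])
for p in [(.47,.17,.30),(.42,.17,.2),(.42,.17,.3),(.47,-.12,.2),(.45,-.12,.25)]:
    print(p,ctrl.solve_ik(p,down(0)))
E
```

```text
pin top [ 0.5273 -0.1269  0.086 ] [ 0.5102 -0.1412  0.086 ]
shaft end [0.4955 0.1578 0.15  ] [0.5356 0.1548 0.15  ] [0.5117 0.1589 0.15  ]
[[-1.  0.  0.]
 [ 0.  1.  0.]
 [-0.  0. -1.]]
[ 0.0796  0.0005 -0.1634] [[-0.0005  0.9518  0.3066]
 [ 1.      0.0007 -0.0004]
 [-0.0006  0.3066 -0.9518]]
(0.47, 0.17, 0.3) [-0.2405  0.4318 -0.298   1.823   0.1563  0.9096  0.9619]
(0.42, 0.17, 0.2) [-0.2682  0.5195 -0.3295  2.0843  0.2967  0.5817  0.7639]
(0.42, 0.17, 0.3) [-0.2655  0.3658 -0.3119  1.9434  0.1461  0.854   0.9164]
(0.47, -0.12, 0.2) [ 0.4186  0.5636 -0.4096  1.9946  0.3578  0.6529  1.3489]
(0.45, -0.12, 0.25) [ 0.359   0.4505 -0.2916  1.9877  0.189   0.729   1.5242]
```

Run:
```python
from h import *
ctrl.goto((.505,.157,.255),down(0)); 
im,c=snap("wrist"); cv2.imwrite("pics/w1.png",im); np.save("w1.npy",c["pose"])
o=ctrl.get_obs(); print(o["clock"],o["tcp_pos"],o["contact_force"])
ctrl.goto((.50,-.134,.185),down(0)); 
im,c=snap("wrist"); cv2.imwrite("pics/w2.png",im); np.save("w2.npy",c["pose"])
o=ctrl.get_obs(); print(o["clock"],o["tcp_pos"],o["contact_force"])
```

```text
2.175 [0.5047 0.1583 0.255 ] [ 0.1433  0.4243 -0.774 ]
3.375 [ 0.501  -0.1318  0.1854] [ 0.0804  0.822  -0.6954]
```

View pics/w1.png

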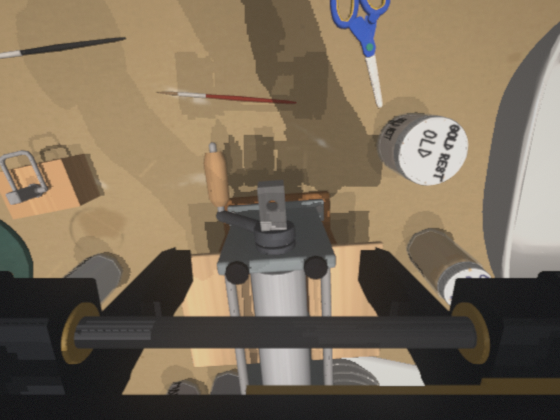

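View pics/w2.png

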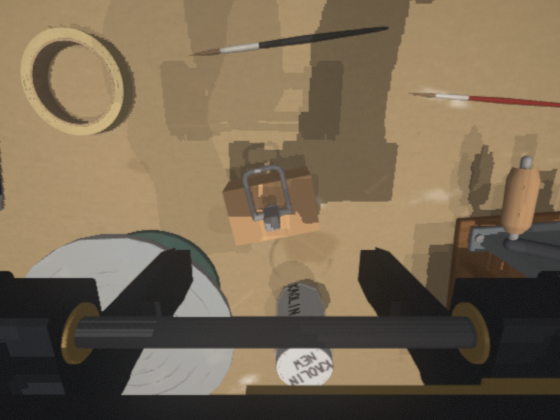

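The w1 view shows the shaft top at about x 258–285, y 187–230, with the hole near (272,205). In w2 the pin head is near (271,213), with the ring's cross bar at about (264,172). I'll enlarge both for exact pixel positions.

Run:
```python
import cv2, numpy as np
a=cv2.imread("pics/w1.png")[180:240,240:305]; b=cv2.imread("pics/w2.png")[160:250,220:325]
A=cv2.resize(a,None,fx=6,fy=6,interpolation=cv2.INTER_CUBIC); B=cv2.resize(b,None,fx=4,fy=4,interpolation=cv2.INTER_CUBIC)
o=np.zeros((364,390+420,3),np.uint8); o[:360,:390]=A; o[:360,390:]=B
cv2.imwrite("pics/crop1.png",o[:,:800])
```

```text
(no output)
```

View pics/crop1.png

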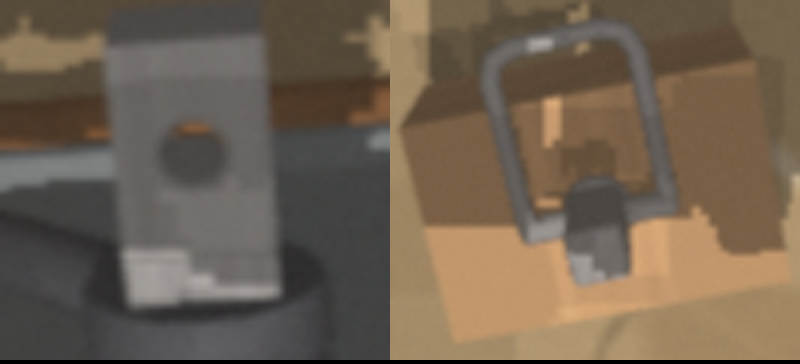

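```bash
cat > m.py <<'E'
from h import *
c1=dict(get_calibration("wrist")); c2=dict(c1); c1["pose"]=np.load("w1.npy"); c2["pose"]=np.load("w2.npy")
f=lambda u,v:(240+(u+.5)/6-.5,180+(v+.5)/6-.5)
g=lambda u,v:(220+(u-390+.5)/4-.5,160+(v+.5)/4-.5)
a=lambda p,q: np.arctan2(*(q-p)[1::-1])
S=lambda u,v:onz(c1,f(u,v),.15)
P=lambda u,v,z:onz(c2,g(u,v),z)
hole=S(193,153); print("hole",hole,"d",np.linalg.norm(S(157,153)-S(229,153)))
Lf,Rf,Lb,Rb=S(108,47),S(263,36),S(128,300),S(281,297)
print("shaft",Lf,Rf,Lb,Rb,"w",np.linalg.norm(Lf-Rf),"yaw",a(Lf,Lb),a(Rf,Rb),a(Lf,Rf)-np.pi/2, "end-hole",np.linalg.norm((Lf+Rf)/2-hole))
h=P(601,215,.058); b=P(558,32,.058); print("hinge",h,"bar",b,np.linalg.norm(h-b),"yaw",a(b,h))
l,r=P(530,230,.058),P(672,200,.058); print("bar yaw",a(l,r)-np.pi/2,np.linalg.norm(l-r))
print("head",P(600,254,.086), "block",np.mean([P(*q,.05) for q in [(403,127),(755,62),(795,280),(457,342)]],0))
E
python3 m.py
```

```text
hole [0.5107 0.156  0.15  ] d 0.010911447930707589
shaft [0.4942 0.1434 0.15  ] [0.4925 0.1664 0.15  ] [0.5347 0.1458 0.15  ] [0.5342 0.1696 0.15  ] w 0.023113077485488617 yaw 0.06067062345291476 0.07652703085965538 0.07392386544365404 end-hole 0.017429191499913975
hinge [ 0.5229 -0.1339  0.058 ] bar [ 0.477  -0.1441  0.058 ] 0.047027161857060275 yaw 0.21779027481852478
bar yaw 0.22146780763637808 0.036164908138856366
head [ 0.5225 -0.134   0.086 ] block [ 0.5233 -0.1338  0.05  ]
```

```bash
cat >> h.py <<'E'
def obs(tag=""):
    o=ctrl.get_obs(); e=R.from_quat(o["tcp_rot"]).as_matrix()
    print(tag,round(o["clock"],2),o["tcp_pos"],"yaw %.3f"%np.arctan2(-e[0,1],e[1,1]),"tilt",e[:2,2],"F",np.array(o["contact_force"]),"M",np.array(o["wrist_torque"]),"gap %.4f gf %.1f"%(o["finger_gap"],o["grasp_force"])); return o
E
python3 - <<'E'
from h import *
t=get_calibration("top"); s=get_calibration("scene")
o1,d1=ray(t,(434,162)); o2,d2=ray(s,(463,285))
k=np.linalg.lstsq(np.c_[d1,-d2],o2-o1,rcond=None)[0]; print("wheel",o1+k[0]*d1,o2+k[1]*d2)
q=down(.22)
ctrl.goto((.5228,-.134,.16),q); obs(); ctrl.hold(.3); obs()
E
```

```text
wheel [ 0.6395 -0.2791  0.0977] [ 0.6414 -0.2809  0.0988]
 3.64 [ 0.5233 -0.132   0.1595] yaw 0.221 tilt [-0.0007  0.0017] F [ 0.8287 -0.3175  0.0326] M [0.0757 0.0526 0.0499] gap 0.0881 gf 0.0
 3.94 [ 0.5227 -0.1339  0.1607] yaw 0.219 tilt [ 0.0007 -0.0005] F [ 0.1162 -0.1815  0.6558] M [-0.0011 -0.0208  0.0047] gap 0.0884 gf 0.0
```

Run:
```python
from h import *
q=down(.22)
ctrl.grip(.05,25)
hit=ctrl.line_to((.5228,-.134,.0875),q,speed=.06,force_limit=8); ctrl.hold(.2); obs(hit)
ctrl.grip(0.0,30); obs("gripped")
hit=ctrl.line_to((.5228,-.134,.18),q,speed=.08,force_limit=20); obs(hit)
ctrl.hold(.2); obs()
im,c=snap("wrist"); cv2.imwrite("pics/w3.png",im); np.save("w3.npy",c["pose"])
```

```text
False 6.21 [ 0.523  -0.1341  0.0878] yaw 0.220 tilt [ 0.0006 -0.0001] F [ 0.4707 -0.3279  0.4095] M [ 0.0461 -0.0005  0.0324] gap 0.0495 gf 0.0
gripped 7.03 [ 0.5228 -0.134   0.0875] yaw 0.220 tilt [-0.  0.] F [-0.2672  0.4541  0.0557] M [0.03   0.0439 0.0324] gap 0.0005 gf 0.0
False 8.34 [ 0.5224 -0.1339  0.1795] yaw 0.220 tilt [-0.0011  0.0002] F [-0.1108  0.499  -0.3073] M [0.0049 0.0244 0.0137] gap 0.0003 gf 0.0
 8.54 [ 0.5226 -0.1339  0.1796] yaw 0.220 tilt [-0.0008  0.0002] F [0.2342 0.3122 0.0433] M [ 0.008  -0.0927 -0.0199] gap 0.0008 gf 0.0
```

View pics/w3.png

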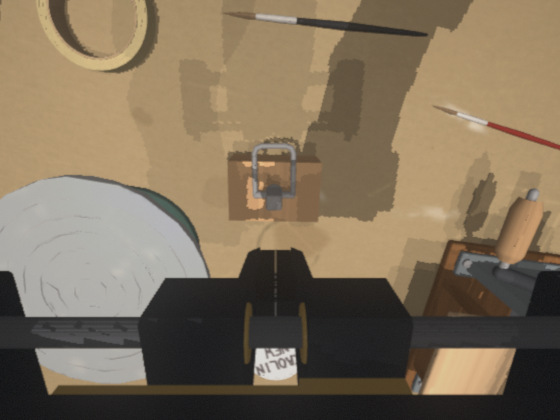

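The fingers closed on nothing: the w3 view shows the pin still in the block at (273,200), with the fingertips at about (275,250). I'll check the geometry against the other cameras by marking where each should see the pin and the TCP.

Run:
```python
from h import *
o=ctrl.get_obs(); T=np.array(o["tcp_pos"]); print(T)
tip=T+R.from_quat(o["tcp_rot"]).apply([0,0,.019])
pts={"head":(.5228,-.134,.086),"col":(.5228,-.134,.05),"tcp":T,"tip":tip,"hole":(.5107,.156,.15)}
out=[]
for n in ("scene","top"):
    im,c=snap(n); cv2.imwrite(f"pics/{n}3.png",im)
    h=proj(c,(.5228,-.134,.1)); x0,y0=int(h[0])-50,int(h[1])-60
    B=cv2.resize(im[y0:y0+125,x0:x0+100],None,fx=4,fy=4,interpolation=cv2.INTER_CUBIC)
    for k,p in pts.items():
        uv=proj(c,p); print(n,k,uv)
        cv2.circle(B,tuple(int(v) for v in (uv-[x0,y0]+.5)*4),3,(0,0,255) if k in("head","col") else (0,255,0),-1)
    out.append(B)
cv2.imwrite("pics/chk.png",np.hstack(out))
c=get_calibration("wrist")
for k,p in pts.items(): print("wrist",k,proj(c,p))
```

```text
[ 0.5226 -0.1339  0.1797]
scene head [362.4514 278.2703]
scene col [360.5996 289.4026]
scene tcp [367.6329 246.6702]
scene tip [366.5069 253.4187]
scene hole [258.5512 183.8801]
top head [374.9741 211.8138]
top col [371.118  212.3333]
top tcp [386.5446 210.3253]
top tip [383.9886 210.673 ]
top hole [253.6856 219.1614]
wrist head [274.4352 202.3834]
wrist col [274.487  191.5496]
wrist tcp [274.3599 249.7087]
wrist tip [274.4161 236.6091]
wrist hole [669.1638 296.19  ]
```

View pics/chk.png

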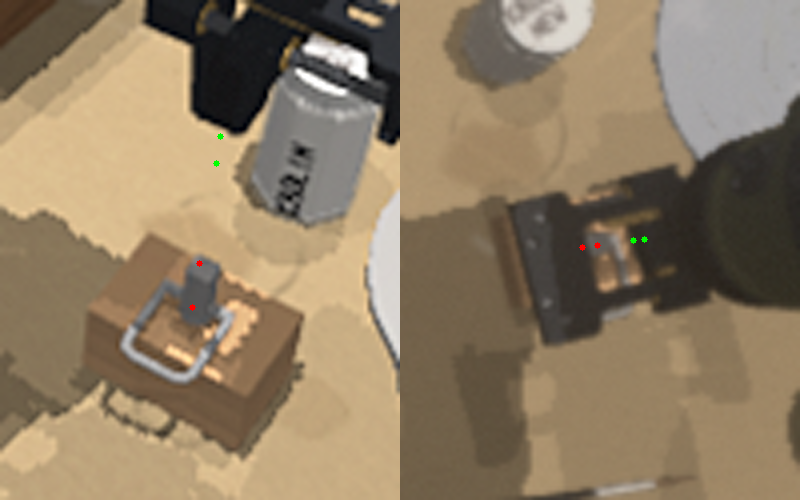

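The red pin marks agree in both views, so the pin position is right. The fingertips are not where the TCP would put them: in the crop the tip is at about (235,131) and was expected at (216,163). I'll triangulate the real tip from the scene and wrist views.

Run:
```python
from h import *
s=get_calibration("scene"); w=get_calibration("wrist"); o=ctrl.get_obs(); T=np.array(o["tcp_pos"]); M=R.from_quat(o["tcp_rot"])
h=proj(s,(.5228,-.134,.1)); x0,y0=int(h[0])-50,int(h[1])-60
im=cv2.imread("pics/w3.png"); g=cv2.cvtColor(im,cv2.COLOR_BGR2GRAY)
for r in range(242,276,4): 
    cols=np.where(g[r,200:350]<40)[0]; print(r,(cols.min()+200,cols.max()+200,len(cols)) if len(cols) else None)
for uv in [(235,132),(195,118),(250,108)]:
    oo,d=ray(s,(x0+uv[0]/4-.4,y0+uv[1]/4-.4))
    for z in (.14,.15,.16,.17,.18,.19,.20):
        P=oo+d*(z-oo[2])/d[2]; print(uv,z,"tool",M.inv().apply(P-T)*1000,"wrist px",proj(w,P))
```

```text
242 None
246 None
250 None
254 (np.int64(258), np.int64(297), 26)
258 (np.int64(256), np.int64(302), 33)
262 (np.int64(249), np.int64(302), 45)
266 (np.int64(246), np.int64(305), 49)
270 (np.int64(244), np.int64(307), 58)
274 (np.int64(241), np.int64(309), 68)
(235, 132) 0.14 tool [-39.6327   8.0486  39.8088] wrist px [285.2987 274.7306]
(235, 132) 0.15 tool [-31.1843   4.9224  29.8111] wrist px [281.4198 271.4705]
(235, 132) 0.16 tool [-22.7359   1.7962  19.8134] wrist px [277.0841 267.8266]
(235, 132) 0.17 tool [-14.2875  -1.33     9.8157] wrist px [272.206  263.7268]
(235, 132) 0.18 tool [-5.8391 -4.4562 -0.182 ] wrist px [266.6768 259.0798]
(235, 132) 0.19 tool [  2.6093  -7.5824 -10.1797] wrist px [260.3569 253.7682]
(235, 132) 0.2 tool [ 11.0577 -10.7086 -20.1774] wrist px [253.0636 247.6385]
(195, 118) 0.14 tool [-36.7489  28.3069  39.8128] wrist px [312.736  271.2611]
(195, 118) 0.15 tool [-28.3369  24.9247  29.8151] wrist px [310.0058 267.8408]
(195, 118) 0.16 tool [-19.925   21.5424  19.8173] wrist px [306.9529 264.0165]
(195, 118) 0.17 tool [-11.513   18.1602   9.8196] wrist px [303.5169 259.712 ]
(195, 118) 0.18 tool [-3.1011 14.7779 -0.1782] wrist px [299.6205 254.831 ]
(195, 118) 0.19 tool [  5.3109  11.3957 -10.1759] wrist px [295.1647 249.2491]
(195, 118) 0.2 tool [ 13.7228   8.0134 -20.1737] wrist px [290.0196 242.8038]
(250, 108) 0.14 tool [-57.5865   9.2223  39.8031] wrist px [286.6173 295.6147]
(250, 108) 0.15 tool [-48.9112   6.0813  29.8055] wrist px [282.8872 293.2951]
(250, 108) 0.16 tool [-40.2359   2.9403  19.8079] wrist px [278.7266 290.7078]
(250, 108) 0.17 tool [-31.5606  -0.2008   9.8102] wrist px [274.0564 287.8035]
(250, 108) 0.18 tool [-22.8853  -3.3418  -0.1874] wrist px [268.7768 284.5204]
(250, 108) 0.19 tool [-14.21    -6.4829 -10.185 ] wrist px [262.7603 280.779 ]
(250, 108) 0.2 tool [ -5.5346  -9.6239 -20.1827] wrist px [255.8411 276.4762]
```

Triangulation puts the real fingertips about 17 mm behind the reported TCP, not 19 mm ahead, so the earlier grasp went in about 35 mm too high. I'll grasp lower, stopping on contact.

Run:
```python
from h import *
q=down(.22)
c2=dict(get_calibration("wrist")); c2["pose"]=np.load("w2.npy"); print("jar_a top",onz(c2,(304,366),.111))
ctrl.grip(.05,25)
hit=ctrl.line_to((.5228,-.134,.053),q,speed=.07,force_limit=5); ctrl.hold(.15); o=obs(hit)
if not hit:
    ctrl.grip(0.0,40); o=obs("gripped")
im,c=snap("wrist"); cv2.imwrite("pics/w4.png",im)
im,c=snap("scene"); cv2.imwrite("pics/scene4.png",im)
```

```text
jar_a top [ 0.6609 -0.1031  0.111 ]
False 11.66 [ 0.5229 -0.134   0.0532] yaw 0.220 tilt [ 0.0004 -0.0001] F [ 0.5353 -0.3614 -0.1965] M [ 0.0323 -0.0071 -0.0055] gap 0.0499 gf 0.0
gripped 12.3 [ 0.5228 -0.1341  0.053 ] yaw 0.220 tilt [ 0.0001 -0.0001] F [-0.4698 -0.2685 -0.9218] M [-0.0427 -0.0034 -0.009 ] gap 0.0138 gf 39.9
```

Run:
```python
from h import *
hit=ctrl.line_to((.5228,-.134,.16),down(.22),speed=.12,force_limit=25); o=obs(hit)
if o["finger_gap"]>.01:
    ctrl.goto((.5228,-.10,.27),down(.22)); ctrl.goto((.5107,.156,.25),down(.07)); obs()
    ctrl.line_to((.5107,.156,.205),down(.07),speed=.1,force_limit=8); ctrl.hold(.3); obs()
    im,c=snap("wrist"); np.save("w5.npy",c["pose"]); cv2.imwrite("pics/w5.png",im)
    im2,c=snap("scene"); cv2.imwrite("pics/scene5.png",im2)
    A=cv2.resize(im[150:270,215:335],None,fx=4,fy=4,interpolation=cv2.INTER_CUBIC)
    B=cv2.resize(im2[100:220,200:280],None,fx=4,fy=4,interpolation=cv2.INTER_CUBIC)
    cv2.imwrite("pics/crop5.png",np.hstack([A,B]))
```

```text
False 13.44 [ 0.5222 -0.134   0.1594] yaw 0.220 tilt [-0.0014  0.0002] F [ 0.205  -0.4608 -1.4483] M [ 0.0685  0.0098 -0.0103] gap 0.0137 gf 39.9
 14.98 [0.5109 0.1536 0.2491] yaw 0.068 tilt [-0.0014 -0.0023] F [-0.0714 -0.8599 -1.5785] M [-0.0047 -0.0851  0.0344] gap 0.0136 gf 39.9
 15.88 [0.511  0.1561 0.2055] yaw 0.070 tilt [0.001  0.0003] F [-0.3512  0.2611 -1.6351] M [ 0.0414  0.0082 -0.0068] gap 0.0135 gf 39.9
```

View pics/crop5.png

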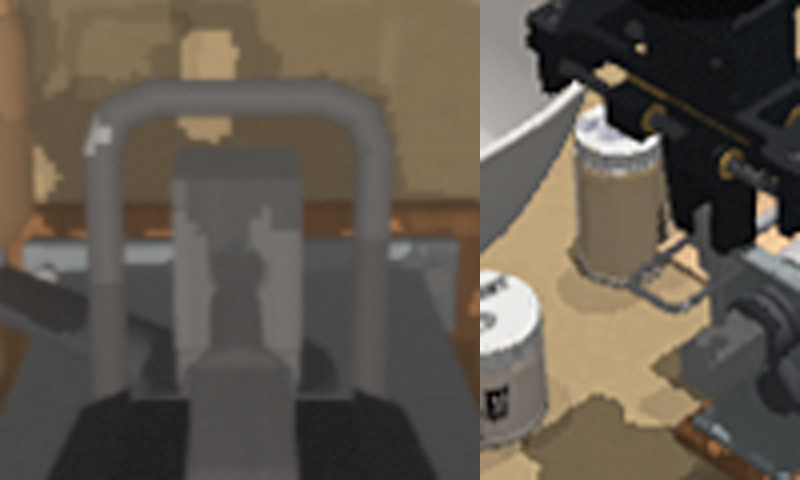

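The crop shows the pin upright in the gripper with its foot at about (237,268). It is lined up sideways with the hole at about (238,260), and the ring is open towards the free end. I'll lower it gently.

Run:
```python
from h import *
c=get_calibration("wrist"); print("hole px in crop",(proj(c,(.5107,.156,.15))-[215,150]+.5)*4,"foot",(proj(c,(.5107,.156,.162))-[215,150]+.5)*4)
hit=ctrl.line_to((.5107,.156,.187),down(.07),speed=.03,force_limit=4); obs(hit); ctrl.hold(.2); obs()
```

```text
hole px in crop [239.1286 271.1911] foot [239.006  294.1569]
False 16.73 [0.5108 0.156  0.187 ] yaw 0.070 tilt [0. 0.] F [ 0.1923 -0.0786 -1.3108] M [-0.0268 -0.0352 -0.0139] gap 0.0137 gf 39.9
 16.93 [0.5109 0.156  0.1872] yaw 0.070 tilt [0.0004 0.0002] F [ 0.0677  0.0532 -1.7802] M [0.0361 0.027  0.0328] gap 0.0133 gf 39.9
```

The foot is about 6 mm into the hole with no force. I'll go on past the plunger to the collar.

Run:
```python
from h import *
q=down(.07)
hit=ctrl.line_to((.5107,.156,.178),q,speed=.03,force_limit=6); obs(hit)
hit=ctrl.line_to((.5107,.156,.160),q,speed=.025,force_limit=14); obs(hit)
hit=ctrl.line_to((.5107,.156,.1505),q,speed=.012,force_limit=14); obs(hit); ctrl.hold(.2); obs()
```

```text
False 17.38 [0.5105 0.1559 0.1777] yaw 0.070 tilt [-0.0007 -0.0004] F [ 0.1742 -0.3329 -1.4325] M [-0.0306 -0.0509  0.0145] gap 0.0135 gf 39.9
False 18.25 [0.5104 0.1557 0.1598] yaw 0.070 tilt [-0.0007 -0.0005] F [ 0.6603 -1.6172 -2.9272] M [-0.3174 -0.01   -0.0201] gap 0.0133 gf 39.9
True 18.88 [0.5111 0.1557 0.1529] yaw 0.070 tilt [ 0.0009 -0.0005] F [-1.3329  0.3717  5.7377] M [-0.0948  0.2258  0.0598] gap 0.0140 gf 39.9
 19.08 [0.5112 0.1557 0.1529] yaw 0.070 tilt [ 0.0009 -0.0005] F [-0.2448 -0.9623  5.2445] M [-0.0818  0.1882 -0.0168] gap 0.0136 gf 39.9
```

The collar is seated: the pin stopped at 0.1529 against 0.153 expected, with under 8 N. I'll release it, back off, check the pin and the reach for flipping the ring.

```bash
cat >> h.py <<'E'
PIN=np.array([.5110,.156,.150]); YAW=.07; TIP=-.017; TILT=-.2
QR=down(YAW,TILT)
def ringpose(th,gap=0.,out=.003):
    u=np.array([np.cos(YAW),np.sin(YAW),0])
    bar=PIN+[0,0,.008]-.046*np.cos(th)*u-[0,0,.046*np.sin(th)]
    n=R.from_quat(QR).apply([0,0,1.])
    return bar-(.0025+gap)*n-out*u-TIP*n
E
python3 - <<'E'
from h import *
q=down(YAW)
ctrl.grip(.05); obs("released")
ctrl.line_to((.5107,.156,.22),q,speed=.12,force_limit=8); obs()
im,c=snap("wrist"); cv2.imwrite("pics/w6.png",im); im2,_=snap("scene"); cv2.imwrite("pics/scene6.png",im2)
A=cv2.resize(im[140:270,215:335],None,fx=3.6,fy=3.6,interpolation=cv2.INTER_CUBIC)
B=cv2.resize(im2[110:227,190:280],None,fx=4,fy=4,interpolation=cv2.INTER_CUBIC)
cv2.imwrite("pics/crop6.png",np.hstack([A,B]))
for p in [.03,0]:
    print(ringpose(0,p),ctrl.solve_ik(ringpose(0,p),QR))
print(ringpose(.85),ctrl.solve_ik(ringpose(.85),QR))
for k,P in dict(bar=PIN+[-.0459,-.0032,.008],head=PIN+[0,0,.036]).items(): print(k,"wrist crop",(proj(c,P)-[215,140])*3.6,"scene crop",(proj(_,P)-[190,110])*4+[432,0])
E
```

```text
released 19.77 [0.5105 0.1542 0.1521] yaw 0.069 tilt [-0.001  -0.0026] F [ 0.1301  0.3911 -0.0916] M [0.0245 0.0028 0.0375] gap 0.0499 gf 0.0
 20.48 [0.5103 0.1557 0.2195] yaw 0.070 tilt [-0.0008 -0.0005] F [-0.0174 -0.7085  0.5363] M [-0.0394  0.0103 -0.0572] gap 0.0499 gf 0.0
[0.459  0.1524 0.1732] [-0.4282  0.5374 -0.0653  2.2259  0.5293  0.2251  0.6518]
[0.465  0.1528 0.1438] [-0.476   0.6055  0.016   2.2414  0.551   0.1285  0.636 ]
[0.4806 0.1539 0.1092] [-0.4982  0.6926  0.0741  2.2274  0.6096  0.0448  0.5885]
bar wrist crop [215.0495  57.1084] scene crop [644.0283 327.5646]
head wrist crop [215.043  321.8228] scene crop [704.4776 244.311 ]
```

View pics/crop6.png

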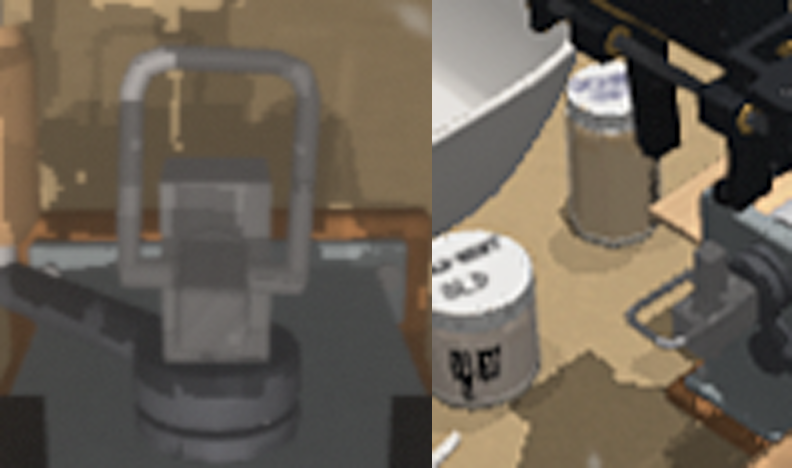

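The view shows the pin seated upright on the shaft with the ring open over the free end. Its cross bar is at crop (218,60), and (215,57) was predicted. Next I'll press the bar down along its arc with closed fingers and less tilt.

```bash
sed -i 's/TILT=-.2/TILT=-.1/' h.py
python3 - <<'E'
from h import *
print(ctrl.solve_ik(ringpose(.85),QR))
ctrl.grip(0.0,20)
ctrl.line_to(ringpose(0,.035),QR,speed=.1,force_limit=8); ctrl.hold(.2); obs("above")
hit=ctrl.line_to(ringpose(0,-.004),QR,speed=.02,force_limit=1.5); o=obs(hit)
print("gap model",(o["tcp_pos"]-ringpose(0))[2])
E
```

```text
[-0.3452  0.6965 -0.129   2.128   0.4867  0.2562  0.7327]
above 22.42 [0.461  0.1526 0.1787] yaw 0.069 tilt [0.1006 0.0076] F [-0.4171 -0.009   0.5853] M [ 0.0459  0.0717 -0.0545] gap 0.0005 gf 0.0
True 24.09 [0.4634 0.1526 0.1411] yaw 0.070 tilt [0.0987 0.0066] F [-0.2144 -0.7167  2.4931] M [ 0.0373 -0.0053 -0.0015] gap 0.0007 gf 1.1
gap model -0.0024238177547004913
```

```bash
sed -i 's/TIP=-.017/TIP=-.019/' h.py
python3 - <<'E'
from h import *
for th in (.15,.3,.45,.6,.7,.78,.84):
    hit=ctrl.line_to(ringpose(th),QR,speed=.04,force_limit=12); o=ctrl.get_obs(); print(th,hit,o["tcp_pos"],o["contact_force"])
    if hit: break
ctrl.hold(.3); obs()
im2,c=snap("scene"); cv2.imwrite("pics/scene7.png",im2)
E
```

```text
0.15 False [0.464  0.1526 0.1343] [-0.134   0.7849  2.4828]
0.3 False [0.4657 0.1527 0.1276] [-1.3825 -0.3109  0.5262]
0.45 False [0.4685 0.153  0.1213] [-0.3271  0.4357  0.6001]
0.6 False [0.4721 0.1532 0.1154] [-0.0735  0.4247  0.5338]
0.7 False [0.4747 0.1535 0.1118] [-0.3396 -0.887  -0.0431]
0.78 False [0.4771 0.1537 0.1091] [-0.5371  0.2403 -0.5985]
0.84 False [0.4791 0.1538 0.1072] [-0.0244 -0.7767  0.0268]
 26.44 [0.479  0.1538 0.1074] yaw 0.070 tilt [0.0996 0.007 ] F [-0.2373  0.8671  0.5317] M [-0.0252  0.1267  0.0289] gap 0.0002 gf 0.0
```

Run:
```python
from h import *
hit=ctrl.line_to(ringpose(.84)+np.array([-.03,-.002,.003]),QR,speed=.05,force_limit=3); obs(hit)
if not hit:
    hit=ctrl.line_to(ringpose(.84)+np.array([-.03,-.002,.15]),QR,speed=.12,force_limit=6); obs(hit)
    ctrl.goto((.42,.157,.30),down(.07,.25)); ctrl.hold(.2); obs()
im,c=snap("wrist"); im2,s=snap("scene"); cv2.imwrite("pics/w8.png",im); cv2.imwrite("pics/scene8.png",im2)
u,v=[int(k) for k in proj(c,PIN)]; print(u,v)
u=min(max(u,65),495); v=min(max(v,60),360)
A=cv2.resize(im[v-60:v+60,u-65:u+65],None,fx=3,fy=3,interpolation=cv2.INTER_CUBIC)
B=cv2.resize(im2[130:220,190:290],None,fx=4,fy=4,interpolation=cv2.INTER_CUBIC)
cv2.imwrite("pics/crop8.png",np.hstack([A,B]))
```

```text
False 27.25 [0.4493 0.1519 0.1104] yaw 0.070 tilt [0.1001 0.0072] F [ 1.5765 -0.1547  0.757 ] M [0.0086 0.1034 0.0179] gap 0.0005 gf 0.0
False 28.62 [0.4486 0.1515 0.2568] yaw 0.070 tilt [0.0984 0.0064] F [ 0.3232  0.5964 -0.0491] M [-0.03    0.04    0.0341] gap 0.0002 gf 0.0
 29.39 [0.419  0.1567 0.2996] yaw 0.071 tilt [-0.2472 -0.0186] F [-0.1312  0.2017  0.7166] M [ 0.0124 -0.228  -0.0044] gap 0.0002 gf 0.0
268 305
```

View pics/crop8.png

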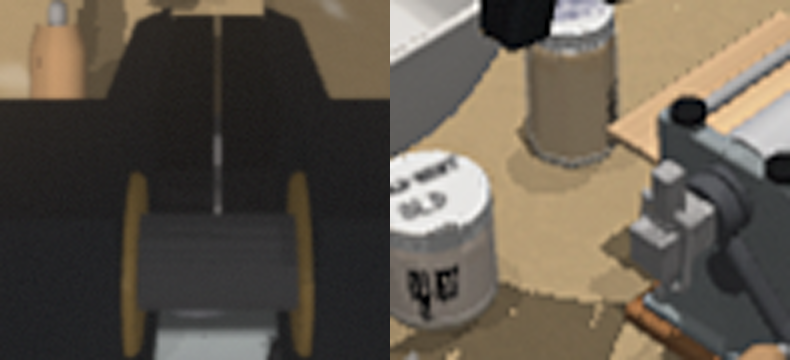

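The scene crop shows the pin upright, with no ring sticking out and its near arm hanging beside the shaft from about (700,205) to (683,288). I'll compare that with the predicted shut position and check the jars haven't moved.

Run:
```python
from h import *
s=get_calibration("scene"); u=np.array([np.cos(YAW),np.sin(YAW),0]); v=np.array([-u[1],u[0],0])
F=lambda P:(proj(s,P)-[190,130]+.5)*4+[390,0]
for th in (.7,1.,1.2,1.4):
    b=PIN+[0,0,.008]-.046*np.cos(th)*u-[0,0,.046*np.sin(th)]; print(th,"near corner",F(b-.018*v),"far",F(b+.018*v))
print("hinge near",F(PIN+[0,0,.008]-.018*v),"head",F(PIN+[0,0,.036]))
a=cv2.imread("pics/scene0.png").astype(int); b=cv2.imread("pics/scene8.png").astype(int)
for n,(x0,y0,x1,y1) in dict(a=(375,215,412,270),b=(180,165,220,212),c=(220,120,250,172)).items(): print(n,(abs(a-b)[y0:y1,x0:x1].max(2)>40).mean())
im=cv2.imread("pics/scene8.png"); cv2.imwrite("pics/crop9.png",cv2.resize(im[155:215,240:290],None,fx=10,fy=10,interpolation=cv2.INTER_CUBIC))
```

```text
0.7 near corner [645.3874 295.9978] far [597.9654 264.1233]
1.0 near corner [659.7181 298.2069] far [612.5564 266.6178]
1.2 near corner [670.7025 295.9135] far [623.6649 264.5503]
1.4 near corner [682.3283 290.756 ] far [635.3705 259.6359]
hinge near [690.4382 221.6585] head [664.4776 166.311 ]
a 0.014742014742014743
b 0.03563829787234043
c 0.22179487179487178
```

View pics/crop9.png

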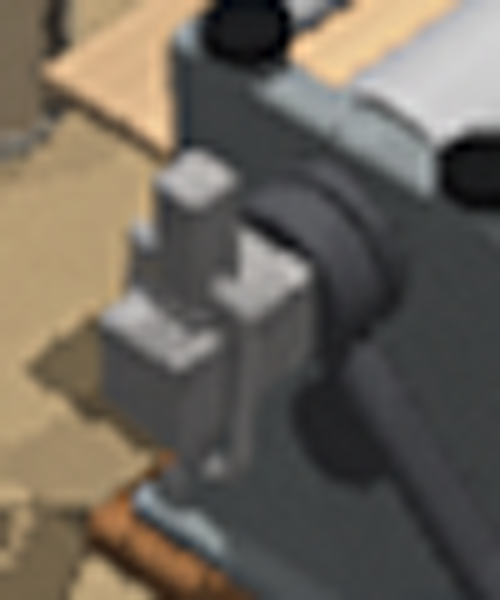

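The near arm runs from (235,300) to (215,470) in this crop, a slope of (-20,170). The prediction is (-20,172) for fully shut, against (-49,186) at 1.2 rad. The ring is shut, and the change in jar C's region comes from the gripper in front of it.

Run:
```python
from h import *
obs(); print(ctrl.hand_in())
```

```text
29.49 [0.4194 0.1569 0.2999] yaw 0.071 tilt [-0.2469 -0.0182] F [-0.0356  1.196  -1.3861] M [ 0.0211 -0.2308 -0.0121] gap 0.0002 gf 0.0
the job is handed in; nothing more can be done
None
```

The job is handed in at 29.5 s of robot time: the linch pin's collar sits on the shaft and its ring is snapped shut round the foot, as checked in the last pictures; I never touched the jars, but the gripper partly hid jar C in that final check.

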